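# Clamp a tube rack on the platform shaker with its cam knob

## Robot

A 7-joint arm with a two-finger parallel gripper is mounted at the origin on the work surface. World frame = base frame: x ahead of the robot, y to its left, z up, the work surface at z = 0. Lengths are in m, angles in rad, forces in N, time in s.
With the tool pointing down it reaches from about 0.35 to 0.9 m from the base axis. Payload 19.9 kg.
Tool frame: the origin (TCP) lies on the centre line of the jaws, within the pads' length; the fingertips stand 14 mm ahead of it and the grasp point (between the pads) lies 5 mm behind it (tcp_to_tips is the y of the fingertips in the tool frame, in m); y points along the fingers, z is the direction in which the jaws open and shut, and the axes are right-handed (so a half turn about y gives the same grasp; the last joint's range is limited). The gripper opens to 85 mm and grips with 20 to 120 N. Pads are 22 mm wide; open, the fingers measure 114 mm over their backs; the gripper's body (76 mm by 85 mm) begins 54 mm behind the grasp point. The pads swing forward as they close: fully open they stand 13 mm farther back than shut.
Start: joints at [-1.212, 0.417, -0.01, 1.614, 0.005, 1.111, -0.053], TCP at [0.244, 0.575, 0.245] pointing down, gripper open.
Joint ranges: [-2.81, 2.81], [-0.39, 2.02], [-1.27, 1.25], [0.06, 2.57], [-1.19, 4.33], [0.19, 2], [-2.82, 2.82]. Speed limits (rad/s): [1.89, 1.89, 2.39, 2.39, 3.01, 3.01, 3.01].

## Interface

Orientations are given as a unit quaternion [x, y, z, w].
In Python, from cell import read_state, snapshot, get_calibration, finish_job, silhouettes, tcp_to_tips gives the robot as it stands.
- The arm moves only by the tool apply_moves, never from a script. Its argument "rows" is a list that holds one entry, the list of rows, each a list of 5 numbers: the shift along the tool's x, y, z in mm, then the turn about the tool's y in degrees, then the closure, from 0 (fully open) to 1 (shut). A call has 1 to 8 rows; each row is the pose to reach, as a shift and turn from the pose measured when the call began, along the tool's axes at that moment; what a row does not reach only later rows make up. A row lasts 1/8 s, in which the tool goes at most 62.5 mm and 10.7 degrees, less where a joint would pass 70% of its speed; a pose out of reach is approached as far as the arm can. A call with a gripper value outside its range is refused whole. The fingers move at their own pace and stop on an object; "newtons" is the grip in N (left out, the last holds). Time passes only in rows, so rows that repeat a pose let the fingers close. It gives the time, the measured TCP pose, the force and the opening at its end, in the units of the state.
- read_state(): the state, without advancing time (a new reading comes with each control period).
- snapshot(name): name is "scene" or "top"; returns (picture, depth): 420x560x3 uint8, red, green, blue; 420x560 float32, m along the optical axis (not along the pixel's ray), 0 where there is no reading.
- get_calibration(name): a dict with "camera_matrix" (3x3 intrinsics, pixels), "pose" (4x4, takes a point from camera to world coordinates). Camera axes: x right, y down, z forward; pixel columns grow to the right and rows downward; lengths in m; the calibration is good to about 2 mm. A picture is of the moment at which its call begins. get_calibration takes no time and is no camera call.
- finish_job(): hands the job in, once; it reports no verdict.
Trained networks look in the newest picture that a camera, given by its name, has taken for a name from the list of things; names that differ only in an ending like _2 or _b are one class to them, and where a whole thing is asked for, a point or a joint stands for the part that bears it (a point fixed in the world has none). Each returns a list of dicts, best first, with "conf" (0 to 1); they miss things now and then, are a little off and sometimes report something else, mostly with a low value. They report only what shows in the picture. A call takes as long as a camera call. They do not tell look-alikes from the thing itself.
- silhouettes(camera, target): "pixels" (420x560 bool, what is visible of it) and "extent" ([left, top, width, height] in pixels, round what is visible of it).
The state is a dict: "t": time; "joint_pos": joint angles; "dq": joint speeds; "joint_torque": joint torques, N m; "eef_pos": TCP position; "tool_rot": TCP orientation; "wrist_force": force on the tool from outside, world axes, zero at the start; "ft_torque": the same for the moment, N m; "gripper_width": opening from 0.0 (shut) to 1.0 (fully open).
Only numpy, scipy, OpenCV 4.12 (cv2) and the standard library are available. Lean on these libraries where they do the work, as an engineer would, in place of code of your own. Each camera call takes 0.05 s, during which the arm holds its last target.

## Task

Set the small tube rack upright into its place on the shaker's platform, between the side rails, and let go of it. Then lock it there: turn the black cam knob clockwise until the sprung roller drops into the cam's notch and the jaw closes on the rack, stop there and let go, leaving the rack clamped against the fence. Set the rack down gently and do not disturb the other things on the bench.

Things in the scene. Friction and masses are not known exactly. Their poses are not given: they have to be found in the camera images.
- shaker: fixed bench shaker, cream case 217 x 244 mm, panel on its -x side. Origin: on the bench under the middle of the case, z up, y along its long side. On top, 97 mm above the bench, an aluminium platform (118 x 232 mm) carries from +y to -y: the fence, two side rails, the sprung jaw, the cam with the black knob above it, and the jaw's yoke with its roller
- nest (a point): fixed point, axes as the shaker's, on the platform's upper face: where the middle of the rack's underside is when it lies along y, midway between the rails (6 mm high, 67 mm apart) and against the fence (22 mm high, face at y = +52 mm from here). The jaw, held back, leaves 110 mm for the 104 mm rack and later pushes a rack standing up to 6 mm short of the fence home
- knob (a point): fixed point on the knob's upright axis, 45 mm above the platform: the height to grip; does not turn with the knob. Round black fluted knob, 38 mm across, 28 to 58 mm above the platform. Turns clockwise seen from above; a stop pin ends its travel the other way. Friction holds it with 0.05 to 0.15 N m, either way, while the roller runs on the cam's round rim
- roller (a point): fixed point on the platform side where the jaw's roller presses on the cam's rim, on the -y side of the knob's axis, 11 mm above the platform. The cam is a flat steel disc under the knob, 60 mm across, upper face 16 mm above the platform, with one V notch in its rim. At the start the notch is an unknown 0.8 to 2.2 rad of clockwise turn short of this point
- jaw: sprung jaw: rubber-faced bar, 104 mm long across the platform, top 20 mm above it, on two rods joined to the yoke and roller behind the cam. Pushed to the shaker's +y by 8 to 10 N. Origin at y = 0 of the shaker while held back, about 6 mm when closed on a rack against the fence. As the roller enters the notch (over about 0.3 rad) the knob pulls on clockwise with 0.25 to 0.4 N m
- jaw_face (a point): middle of the jaw's rubber face, moves with the jaw; at the start 5 mm to -y of the shaker's origin, 108 mm above the bench. Once it rests on the rack the pull ends and the knob has about 0.25 rad of slack, friction only; then the notch's far side resists with 0.2 to 0.5 N m, and forcing the knob on lifts the roller out and opens the jaw again (turning back closes it)
- rack: the small tube rack to be clamped: plastic, 62 mm wide (x), 104 mm long (y), 44 mm high, flat sides, 24 holes, some with capped tubes fixed in it that stand 12 mm above its top, 0.15 to 0.33 kg. Starts upright on the bench. Origin: centre of its underside, z up. Either end may point to the fence
- dropper: small white bottle, 30 mm across, 62 mm high, origin centre of its underside; leave alone
- reagent: amber bottle, 58 mm across, 115 mm high, origin centre of its underside; leave alone
- jar: white jar, 68 mm across, 85 mm high, origin centre of its underside; leave alone
Not all that is in view belongs to the job. What is shaped like the rack but purple or turquoise is not meant.

How it is judged:
By the outcome, as a careful person would: the job done as asked, in the order asked, and still so for the second after the job is handed in, with the robot touching nothing.
It also fails if it takes over 72 s, if anything falls off the work surface, if the arm or the gripper's body presses on something with over 40 N, if the wrist force passes 120 N, or if a joint passes its speed limit or range.

## Working session

There is one attempt and no reset: what is moved stays moved. The work goes in short steps, Python scripts to look and compute and a tool call to move; the robot and the scene stay as the last step left them, time stands still between calls to the robot, and variables do not carry over. Pictures are saved under pics/ and viewed, and the job is handed in when it is done.

Besides the shell and the picture viewer there is one more tool, called after "Call:" as name(argument=value, ...) on one line, values as JSON. apply_moves: Moves the arm, as the interface text tells. Its arguments: {"type":"object","properties":{"rows":{"type":"array"},"newtons":{"type":"number"}},"required":["rows"]}

```bash
ls; mkdir -p pics; python3 - <<'E'
from cell import *
import cv2,numpy as np
print(read_state(), tcp_to_tips)
for n in("scene","top"):
    p,d=snapshot(n); cv2.imwrite(f"pics/{n}0.png",p[:,:,::-1]); np.savez(f"pics/{n}0.npz",p=p,d=d)
    c=get_calibration(n); print(n,c)
E
```

```text
pics
{'t': 0.0, 'joint_pos': array([-1.21147404,  0.4179865 , -0.01031649,  1.61418059,  0.00468813,
        1.1106964 , -0.05298208]), 'dq': array([ 7.57619838e-06, -7.93214563e-04, -3.25410602e-04, -4.12682440e-04,
       -1.74660011e-05,  7.83280615e-04, -2.08868386e-03]), 'joint_torque': array([ 9.99671065e-04, -8.64479828e+01,  6.79919869e-01, -4.34887791e+01,
        1.91802252e-02,  7.68968719e-03, -4.69141628e-05]), 'eef_pos': array([0.24372784, 0.5751553 , 0.24464968]), 'tool_rot': array([ 0.69339266, -0.14081491,  0.14069269, -0.69251957]), 'wrist_force': array([-0.45299171, -0.69031876, -0.00088327]), 'ft_torque': array([0.015975  , 0.02547466, 0.00640571]), 'gripper_width': 0.9987225058939455} 0.014
scene {'camera_matrix': array([[414.92624562,   0.        , 278.96439826],
       [  0.        , 414.92624562, 210.00428813],
       [  0.        ,   0.        ,   1.        ]]), 'pose': array([[-0.67885142,  0.55418152, -0.48170903,  1.00750212],
       [ 0.73426222,  0.51631149, -0.44077368,  0.47820677],
       [ 0.00444328, -0.65292058, -0.75741334,  0.91590037],
       [ 0.        ,  0.        ,  0.        ,  1.        ]])}
top {'camera_matrix': array([[423.11868247,   0.        , 276.68869573],
       [  0.        , 423.11868247, 217.99370325],
       [  0.        ,   0.        ,   1.        ]]), 'pose': array([[ 0.00262126, -0.98812327,  0.15364094,  0.30926632],
       [-0.99996988, -0.00371246, -0.00681579,  0.01546043],
       [ 0.00730523, -0.15361845, -0.98810324,  1.49878326],
       [ 0.        ,  0.        ,  0.        ,  1.        ]])}
```

View pics/scene0.png

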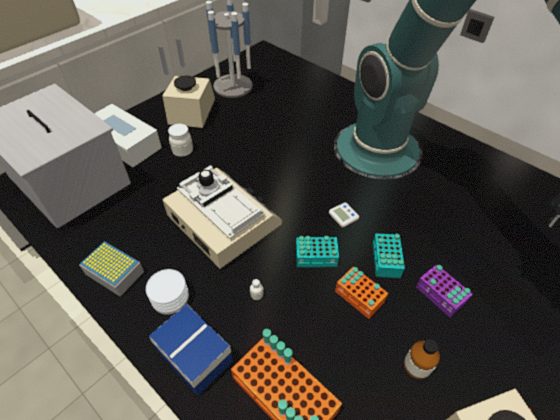

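View pics/top0.png

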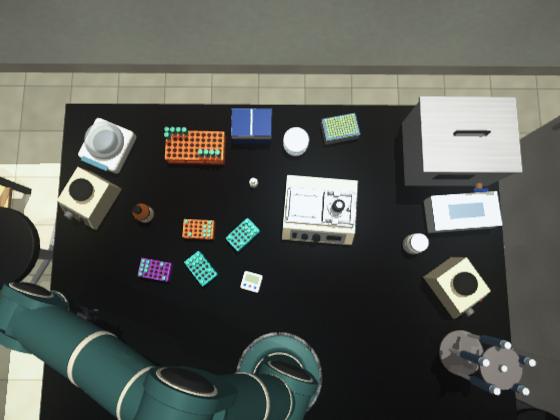

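In the scene picture, the candidates are:
- small orange rack at (362,291), top (198,229)
- turquoise racks at (318,250) and (389,254)
- purple rack at (445,289)
- large orange rack at (285,385), which has the wrong size

The small orange one fits the description. I'll check it in a crop and measure it.

```bash
cat > h.py <<'E'
import numpy as np,cv2
from cell import *
def cloud(n,d):
    c=get_calibration(n);K=c["camera_matrix"];T=c["pose"]
    v,u=np.mgrid[:d.shape[0],:d.shape[1]]
    P=np.stack([(u-K[0,2])/K[0,0]*d,(v-K[1,2])/K[1,1]*d,d],-1)
    W=P@T[:3,:3].T+T[:3,3]; W[d<=0]=np.nan
    return W
def proj(n,X):
    c=get_calibration(n);K=c["camera_matrix"];T=c["pose"]
    p=(np.atleast_2d(X)-T[:3,3])@T[:3,:3]; p=p@K.T
    return p[:,:2]/p[:,2:]
E
python3 - <<'E'
from h import *
S=np.load("pics/scene0.npz");T=np.load("pics/top0.npz")
a=cv2.resize(S["p"][250:330,320:420],(400,320),interpolation=2)
b=cv2.resize(T["p"][165:255,175:275],(400,360),interpolation=2)
c=cv2.resize(S["p"][160:270,155:290],(800,600)[:2] and (736,600),interpolation=2)
im=np.zeros((360,800,3),np.uint8);im[:320,:400]=a;im[:,400:]=b
cv2.imwrite("pics/crop.png",im[:,:,::-1]);cv2.imwrite("pics/crop2.png",c[:,:,::-1])
d=cv2.resize(T["p"][165:255,270:370],(667,600),interpolation=2);cv2.imwrite("pics/crop3.png",d[:,:,::-1])
for n,Z in(("scene",S),("top",T)):
    W=cloud(n,Z["d"])
    for t in("rack","shaker","knob","jaw","dropper","reagent","jar"):
        for s in silhouettes(n,t)[:6]:
            m=s["pixels"]; P=W[m];P=P[~np.isnan(P[:,0])]
            if len(P)<5: continue
            print(n,t,round(s["conf"],2),s["extent"],np.round(np.median(P,0),3),"top",np.round(np.percentile(P[:,2],97),3))
E
```

```text
scene rack 0.97 [376.1, 234.5, 22.6, 41.3] [0.381 0.276 0.044] top 0.057
scene rack 0.97 [414.4, 267.4, 56.4, 47.7] [0.374 0.428 0.044] top 0.057
scene rack 0.79 [295.0, 238.3, 41.8, 32.0] [0.489 0.134 0.043] top 0.057
scene rack 0.65 [335.6, 270.0, 50.2, 48.0] [0.511 0.286 0.043] top 0.057
scene rack 0.26 [164.1, 166.3, 118.9, 103.0] [ 0.6   -0.107  0.079] top 0.133
scene shaker 0.66 [165.0, 166.0, 116.4, 102.0] [ 0.6   -0.106  0.079] top 0.133
scene knob 0.89 [163.3, 168.7, 119.3, 98.3] [ 0.6   -0.107  0.079] top 0.132
scene jaw 0.78 [178.3, 166.0, 52.3, 42.2] [ 0.576 -0.155  0.111] top 0.118
scene dropper 0.63 [251.4, 279.4, 10.3, 19.7] [0.674 0.099 0.038] top 0.063
scene reagent 0.7 [408.1, 337.9, 28.5, 39.8] [0.57  0.476 0.076] top 0.116
scene jar 0.68 [169.4, 122.2, 22.2, 33.7] [ 0.461 -0.451  0.058] top 0.086
top rack 0.76 [183.9, 218.2, 29.6, 19.8] [0.498 0.277 0.044] top 0.059
top rack 0.73 [185.9, 249.1, 30.9, 34.8] [0.362 0.264 0.045] top 0.059
top rack 0.66 [136.3, 257.4, 36.1, 23.1] [0.358 0.42  0.045] top 0.059
top rack 0.56 [224.3, 217.9, 33.7, 33.7] [0.479 0.124 0.045] top 0.06
top shaker 0.87 [284.5, 178.0, 74.1, 64.9] [ 0.555 -0.138  0.093] top 0.123
top knob 0.82 [281.8, 176.7, 74.6, 62.3] [ 0.555 -0.139  0.093] top 0.124
top jaw 0.71 [321.1, 191.0, 30.8, 35.5] [ 0.563 -0.175  0.114] top 0.122
top jaw 0.29 [282.7, 175.9, 71.3, 64.3] [ 0.555 -0.14   0.093] top 0.124
top dropper 0.64 [250.5, 175.5, 4.6, 14.1] [0.663 0.089 0.039] top 0.066
top reagent 0.56 [132.0, 204.6, 22.4, 13.6] [0.548 0.46  0.078] top 0.117
top jar 0.64 [400.6, 232.8, 24.6, 23.5] [ 0.446 -0.461  0.083] top 0.091
```

View pics/crop.png

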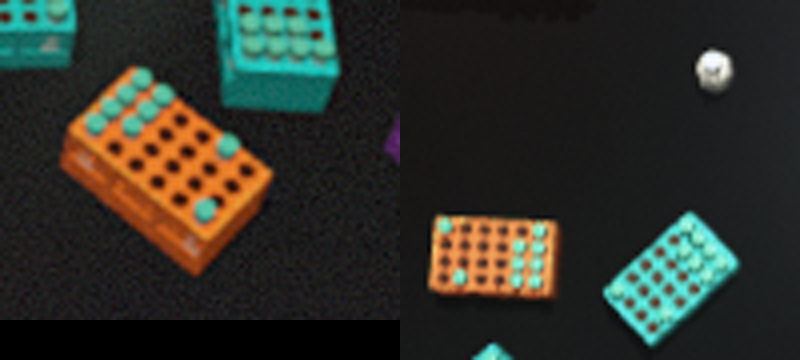

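View pics/crop2.png

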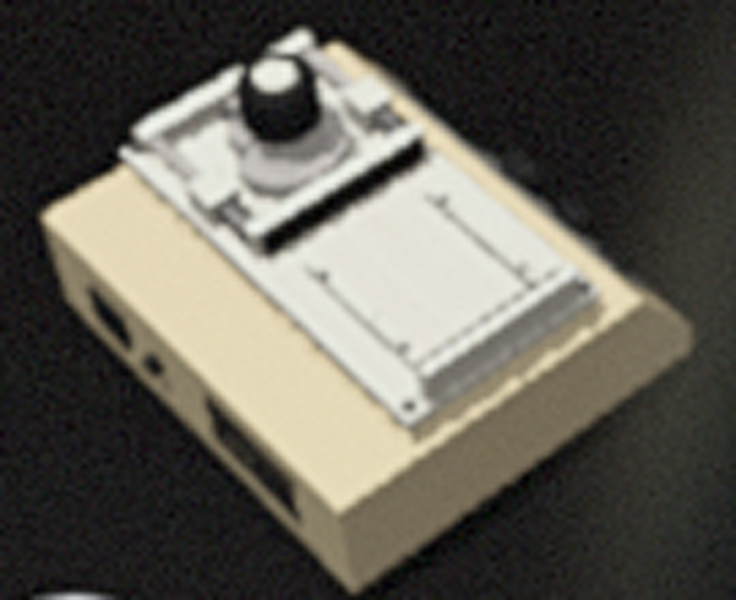

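View pics/crop3.png

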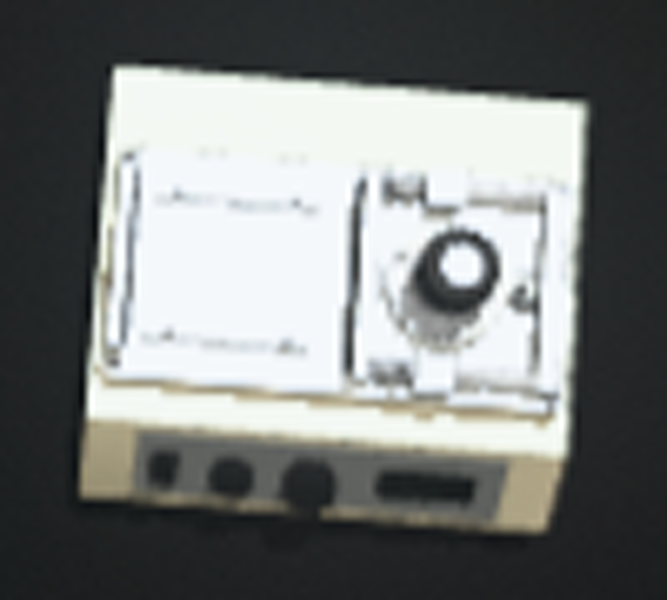

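```bash
python3 - <<'E'
from h import *
S=np.load("pics/scene0.npz");T=np.load("pics/top0.npz")
for n,Z in(("scene",S),("top",T)):
    W=cloud(n,Z["d"]);p=Z["p"].astype(int)
    # rack: orange
    hsv=cv2.cvtColor(Z["p"],cv2.COLOR_RGB2HSV)
    m=(W[...,0]>.43)&(W[...,0]<.58)&(W[...,1]>.2)&(W[...,1]<.36)&(W[...,2]>.035)&(W[...,2]<.065)
    q=W[m]; print(n,"rack z hist",np.percentile(q[:,2],[5,25,50,75,95]).round(4),m.sum())
    r=cv2.minAreaRect(q[:,:2].astype(np.float32)*1000);print(r)
    m=(W[...,0]>.4)&(W[...,0]<.75)&(W[...,1]>-.3)&(W[...,1]<.05)
    for lo,hi in((.02,.075),(.075,.09),(.09,.105),(.105,.113),(.113,.125),(.145,.165)):
        mm=m&(W[...,2]>lo)&(W[...,2]<hi);q=W[mm]
        if len(q)<5: continue
        print(n,lo,len(q),q.mean(0).round(4),cv2.minAreaRect(q[:,:2].astype(np.float32)*1000))
    print([ (z,int((m&(abs(W[...,2]-z)<.002)).sum())) for z in np.arange(.05,.17,.004).round(3)])
E
```

```text
scene rack z hist [0.04   0.043  0.0445 0.0466 0.0566] 1099
((498.8351135253906, 281.46978759765625), (105.2992172241211, 64.8230972290039), 87.45938873291016)
scene 0.02 1648 [ 0.5987 -0.0766  0.0519] ((567.3504638671875, -139.7298583984375), (251.07135009765625, 225.8953094482422), 85.95626831054688)
scene 0.075 1795 [ 0.6231 -0.1203  0.0777] ((580.6876220703125, -139.28651428222656), (246.877197265625, 188.22064208984375), 85.6789321899414)
scene 0.09 1904 [ 0.5797 -0.1105  0.0972] ((569.2847900390625, -137.315673828125), (231.76068115234375, 119.37987518310547), 85.5062484741211)
scene 0.105 506 [ 0.5722 -0.1661  0.1099] ((569.3314819335938, -135.6616668701172), (227.20382690429688, 111.32624053955078), 85.50798797607422)
scene 0.113 435 [ 0.5717 -0.1278  0.1159] ((569.787353515625, -134.33270263671875), (224.19134521484375, 112.356201171875), 85.15872192382812)
scene 0.145 151 [ 0.567  -0.1879  0.1531] ((565.27294921875, -189.93646240234375), (38.65812683105469, 36.87360763549805), 10.521867752075195)
[(np.float64(0.05), 111), (np.float64(0.054), 128), (np.float64(0.058), 112), 
[... 1732 characters left out ...]
), (np.float64(0.058), 74), (np.float64(0.062), 81), (np.float64(0.066), 108), (np.float64(0.07), 121), (np.float64(0.074), 338), (np.float64(0.078), 665), (np.float64(0.082), 425), (np.float64(0.086), 67), (np.float64(0.09), 50), (np.float64(0.094), 408), (np.float64(0.098), 757), (np.float64(0.102), 350), (np.float64(0.106), 94), (np.float64(0.11), 142), (np.float64(0.114), 219), (np.float64(0.118), 164), (np.float64(0.122), 54), (np.float64(0.126), 2), (np.float64(0.13), 3), (np.float64(0.134), 1), (np.float64(0.138), 4), (np.float64(0.142), 6), (np.float64(0.146), 3), (np.float64(0.15), 17), (np.float64(0.154), 43), (np.float64(0.158), 48), (np.float64(0.162), 8), (np.float64(0.166), 0)]
```

```bash
cat >> h.py <<'E'
yaw=np.deg2rad(-4.5)
SX=np.array([np.cos(yaw),np.sin(yaw)]);SY=np.array([-np.sin(yaw),np.cos(yaw)]);SO=np.array([.5694,-.1394])
def go(x,y,z,zyaw_deg,s=None):
    """shift/turn to reach TCP x,y,z (m) with tool z axis along horizontal dir zyaw (mod 180)"""
    from scipy.spatial.transform import Rotation as Ro
    s=s or read_state();R=Ro.from_quat(s["tool_rot"]).as_matrix()
    d=R.T@(np.array([x,y,z])-s["eef_pos"])*1000
    cur=np.rad2deg(np.arctan2(R[1,2],R[0,2]))
    # turn + about tool y(down) = clockwise = decreases yaw
    t=(cur-zyaw_deg+90)%180-90
    print("shift",d.round(1),"turn",round(t,1),"curyaw",cur.round(2),"alt turn",round(t-180*np.sign(t),1),"down",R[:,1].round(4),"j7",s["joint_pos"][6].round(3))
E
python3 - <<'E'
from h import *
for n in("scene","top"):
    d=np.load(f"pics/{n}0.npz")["d"];W=cloud(n,d)
    q=W.reshape(-1,3);q=q[~np.isnan(q[:,0])]
    L=np.c_[(q[:,:2]-SO)@np.c_[SX,SY]*1000,q[:,2]*1000]
    a=(abs(L[:,0])<56)&(abs(L[:,1])<125)
    for nm,lo,hi,y0,y1 in(("fence",114,124,85,125),("jaw",113,123,-30,15),("knobtop",149,162,-90,-20),("plat",93,101,-125,125),("yoke",104,125,-125,-75)):
        k=a&(L[:,2]>lo)&(L[:,2]<hi)&(L[:,1]>y0)&(L[:,1]<y1);m=L[k]
        print(n,nm,len(m),"x",np.percentile(m[:,0],[1,50,99]).round(1),"y",np.percentile(m[:,1],[1,10,50,90,99]).round(1),"z",np.percentile(m[:,2],[10,50,90]).round(1),"mean",m.mean(0).round(1))
go(.4994,.2805,.150,-2.8)
E
```

```text
scene fence 127 x [-44.9   1.   44.2] y [104.5 106.7 112.7 115.9 117.1] z [115.2 117.8 119.8] mean [  0.3 112.1 117.7]
scene jaw 167 x [-50.9   2.1  50.6] y [-29.3 -20.8  -9.4  -3.9  -2.2] z [113.7 115.7 117.8] mean [  0.4 -10.7 115.8]
scene knobtop 133 x [-17.3   1.5  17.8] y [-67.8 -63.  -49.3 -36.4 -32.9] z [150.9 154.4 156.3] mean [  1.2 -49.4 153.9]
scene plat 1483 x [-54.9   9.2  55.4] y [-102.3  -64.4   37.2   89.1  116.5] z [94.7 96.6 98.9] mean [ 6.1 29.9 96.7]
scene yoke 154 x [-51.5  17.1  50.8] y [-108.7 -106.6  -99.8  -82.2  -75.8] z [106.2 110.9 113.5] mean [ 10.5 -97.4 110.4]
top fence 72 x [-43.9  -3.2  43.5] y [103.4 104.7 108.9 112.3 113.2] z [115.8 118.8 122.6] mean [ -2.  108.7 119. ]
top jaw 120 x [-51.3   0.   50.4] y [-28.9 -19.9 -13.   -7.   -5.8] z [114.  117.3 121. ] mean [ -0.6 -13.6 117.4]
top knobtop 114 x [-19.8  -1.7  17. ] y [-72.8 -68.  -53.6 -39.8 -36.6] z [151.5 155.9 159.6] mean [ -1.3 -54.  155.6]
top plat 1163 x [-54.9  -1.4  54.9] y [-116.1  -87.3   26.4   90.6  111. ] z [ 94.4  97.5 100.1] mean [-0.7 15.8 97.4]
top yoke 176 x [-52.   -2.5  49.9] y [-112.  -109.2 -101.9  -81.3  -76.3] z [107.4 112.3 116.9] mean [ -1.8 -98.2 112.3]
shift [ 350.4   95.3 -171.9] turn 69.8 curyaw 67.04 alt turn -110.2 down [ 0.e+00 -1.e-04 -1.e+00] j7 -0.053
```

Call:
apply_moves(rows=[[[45, 0, -22, 9, 0], [90, 0, -43, 18, 0], [135, 0, -65, 27, 0], [180, 0, -86, 36, 0], [225, 0, -108, 45, 0], [270, 20, -130, 54, 0], [315, 45, -152, 62, 0], [350, 65, -172, 70, 0]]])

```text
t: 1.8
eef_pos: [0.5001, 0.2788, 0.1796]
tool_rot: [0.485, -0.514, 0.514, -0.486]
wrist_force: [0.7, 1.3, -0.4]
gripper_width: 1.0
```

```bash
python3 - <<'E'
from h import *
go(.4994,.2805,.15,-2.8); print(read_state()["t"],read_state()["wrist_force"],read_state()["joint_pos"].round(2))
for n in("scene","top"):
    p,d=snapshot(n);np.savez(f"pics/{n}1.npz",p=p,d=d);cv2.imwrite(f"pics/{n}1.png",p[:,:,::-1])
E
```

```text
shift [-1.7 29.6 -0.8] turn -0.5 curyaw -3.28 alt turn 179.5 down [ 3.e-04 -3.e-04 -1.e+00] j7 -0.473
1.8 [ 0.71084181  1.26841143 -0.39071212] [-0.84  0.41  0.35  1.82 -0.17  0.94 -0.47]
```

View pics/scene1.png

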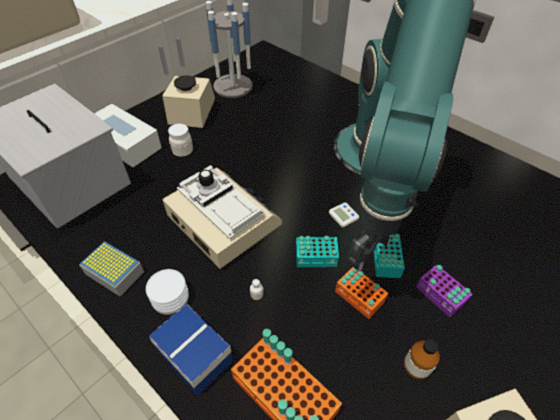

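Call:
apply_moves(rows=[[[-2, 25, -1, -0.5, 0], [-2, 55, -1, -0.5, 0], [-2, 85, -1, -0.5, 0], [-2, 110, -1, -0.5, 0], [-2, 130, -1, -0.5, 0], [-2, 145, -1, -0.5, 0], [-2, 152, -1, -0.5, 0], [-2, 152, -1, -0.5, 0]]])

```text
t: 2.9
eef_pos: [0.4997, 0.2775, 0.0265]
tool_rot: [0.488, -0.512, 0.514, -0.486]
wrist_force: [1.1, -0.3, 1.0]
gripper_width: 1.002
```

```bash
python3 - <<'E'
from h import *
go(.4994,.2805,.027,-2.8); print(read_state()["t"],read_state()["wrist_force"])
for n in("scene","top"):
    p,d=snapshot(n);np.savez(f"pics/{n}2.npz",p=p,d=d)
    uv=proj(n,[.4994,.2805,.03])[0].astype(int);print(n,uv)
    c=p[uv[1]-45:uv[1]+45,uv[0]-60:uv[0]+60];cv2.imwrite(f"pics/{n}2.png",cv2.resize(c,(600,450),interpolation=2)[:,:,::-1])
E
```

```text
shift [-2.9 -0.5 -0.5] turn -0.2 curyaw -3.01 alt turn 179.8 down [-0.0011 -0.0033 -1.    ] j7 -0.393
2.9 [ 1.06360063 -0.29936866  1.00333287]
scene [359 290]
top [197 228]
```

View pics/scene2.png

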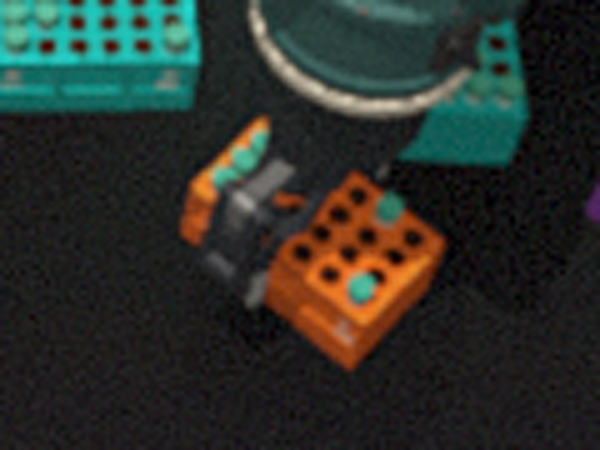

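Call:
apply_moves(rows=[[[-3, 0, -0.5, 0, 0], [-3, 0, -0.5, 0, 0.1], [-3, 0, -0.5, 0, 0.2], [-3, 0, -0.5, 0, 0.4], [-3, 0, -0.5, 0, 0.5], [-3, 0, -0.5, 0, 0.5], [-3, 0, -0.5, 0, 0.5], [-3, 0, -0.5, 0, 0.5]]], newtons=40)

```text
t: 4.0
eef_pos: [0.4996, 0.2807, 0.0273]
tool_rot: [0.487, -0.512, 0.514, -0.486]
wrist_force: [-3.1, -0.4, 6.8]
gripper_width: 0.718
```

```bash
python3 - <<'E'
from h import *
go(.4994,.2805,.027,-2.8); s=read_state();print(s["t"],s["wrist_force"],s["gripper_width"])
E
```

```text
shift [ 0.2  0.3 -0.2] turn -0.2 curyaw -3.02 alt turn 179.8 down [-6.0e-04 -2.7e-03 -1.0e+00] j7 -0.398
4.0 [-3.0870391  -0.42274576  6.78548297] 0.7177633947654779
```

Call:
apply_moves(rows=[[[0, -8, 0, 0, 0.5], [0, -25, 0, 0, 0.5], [0, -50, 0, 0, 0.5], [0, -75, 0, 0, 0.5], [0, -100, 0, 0, 0.5], [0, -125, 0, 0, 0.5], [0, -150, 0, 0, 0.5], [0, -165, 0, 0, 0.5]]])

```text
t: 5.0
eef_pos: [0.4999, 0.2812, 0.1944]
tool_rot: [0.487, -0.512, 0.514, -0.487]
wrist_force: [-0.0, 0.4, -1.7]
gripper_width: 0.718
```

```bash
python3 - <<'E'
from h import *
t=SO+.050*SY; print(t)
go(t[0],t[1],.215,-4.5); s=read_state();print(s["t"],s["wrist_force"],s["gripper_width"])
for n in("scene",):
    p,d=snapshot(n);cv2.imwrite(f"pics/{n}3.png",p[:,:,::-1])
E
```

```text
[ 0.57332295 -0.08955413]
shift [366.4 -19.9  92.9] turn 1.5 curyaw -3.03 alt turn -178.5 down [ 9.0e-04 -1.5e-03 -1.0e+00] j7 -0.479
5.0 [-0.03295779  0.37119029 -1.65984862] 0.7177720680718486
```

View pics/scene3.png

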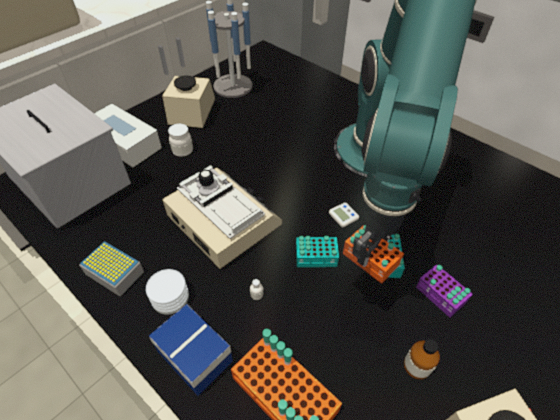

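Call:
apply_moves(rows=[[[15, -10, 4, 0, 0.5], [45, -20, 11, 0, 0.5], [85, -20, 22, 0.5, 0.5], [130, -20, 33, 1, 0.5], [175, -20, 45, 1, 0.5], [220, -20, 56, 1.5, 0.5], [260, -20, 66, 1.5, 0.5], [290, -20, 74, 1.5, 0.5]]])

```text
t: 6.05
eef_pos: [0.5586, -0.0152, 0.2159]
tool_rot: [0.479, -0.519, 0.521, -0.479]
wrist_force: [1.0, -0.1, -2.0]
gripper_width: 0.72
```

```bash
python3 - <<'E'
from h import *
t=SO+.050*SY
go(t[0],t[1],.185,-4.5)
E
```

```text
shift [72.9 31.  20.7] turn -0.1 curyaw -4.65 alt turn 179.9 down [ 0.0015 -0.0011 -1.    ] j7 0.062
```

Call:
apply_moves(rows=[[[20, 0, 6, 0, 0.5], [42, 0, 12, 0, 0.5], [60, 0, 17, 0, 0.5], [70, 0, 20, 0, 0.5], [73, 8, 21, 0, 0.5], [73, 18, 21, 0, 0.5], [73, 31, 21, 0, 0.5], [73, 31, 21, 0, 0.5]]])

```text
t: 7.05
eef_pos: [0.573, -0.0891, 0.1837]
tool_rot: [0.48, -0.52, 0.52, -0.479]
wrist_force: [0.1, -0.4, -1.9]
gripper_width: 0.718
```

```bash
python3 - <<'E'
from h import *
t=SO+.050*SY
go(t[0],t[1],.1255,-4.5);s=read_state();print(s["eef_pos"],s["wrist_force"])
for n in("scene","top"):
    p,d=snapshot(n);np.savez(f"pics/{n}4.npz",p=p,d=d)
    uv=proj(n,[.5694,-.12,.12])[0].astype(int);print(n,uv)
    c=p[uv[1]-52:uv[1]+53,uv[0]-70:uv[0]+70];cv2.imwrite(f"pics/{n}4.png",cv2.resize(c,(800,600),interpolation=2)[:,:,::-1])
    W=cloud(n,d);q=W.reshape(-1,3);q=q[~np.isnan(q[:,0])]
    L=np.c_[(q[:,:2]-SO)@np.c_[SX,SY]*1000,q[:,2]*1000]
    z=s["eef_pos"][2]*1000-27+44
    m=L[(abs(L[:,2]-z)<4)&(abs(L[:,0])<45)&(L[:,1]>-15)&(L[:,1]<125)]
    print(n,z,"x",np.percentile(m[:,0],[1,99]),"y",np.percentile(m[:,1],[1,3,97,99]),cv2.minAreaRect(m[:,:2].astype(np.float32)))
E
```

```text
shift [ 0.4 58.2  0.4] turn -0.1 curyaw -4.62 alt turn 179.9 down [-6.e-04 -1.e-03 -1.e+00] j7 0.23
[ 0.57302155 -0.08908508  0.1836617 ] [ 0.13839271 -0.3755346  -1.93313506]
scene [222 197]
scene 200.6617035333431 x [-31.23664812  42.76770175] y [ 28.59393884  32.08033323 103.25942787 104.21212406] ((0.04514122009277344, 60.01688766479492), (83.47273254394531, 96.38272857666016), 14.946640014648438)
top [314 204]Traceback (most recent call last):
  File "<stdin>", line 12, in <module>
    return _quantile_unchecked(
        a, q, axis, out, overwrite_input, method, keepdims, weights)
    return _ureduce(a,
                    func=_quantile_ureduce_func,
    ...<5 lines>...
                    overwrite_input=overwrite_input,
                    method=method)
    r = func(a, **kwargs)
    result = _quantile(arr,
                       quantiles=q,
    ...<2 lines>...
                       out=out,
                       weights=wgt)
    slices_having_nans = np.isnan(arr[-1, ...])
                                  ~~~^^^^^^^^^
IndexError: index -1 is out of bounds for axis 0 with size 0
```

View pics/scene4.png

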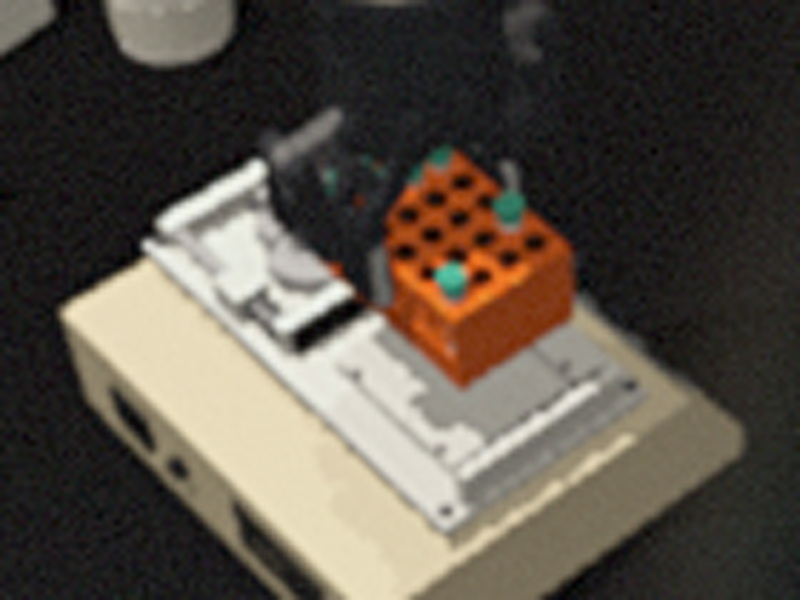

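View pics/top4.png

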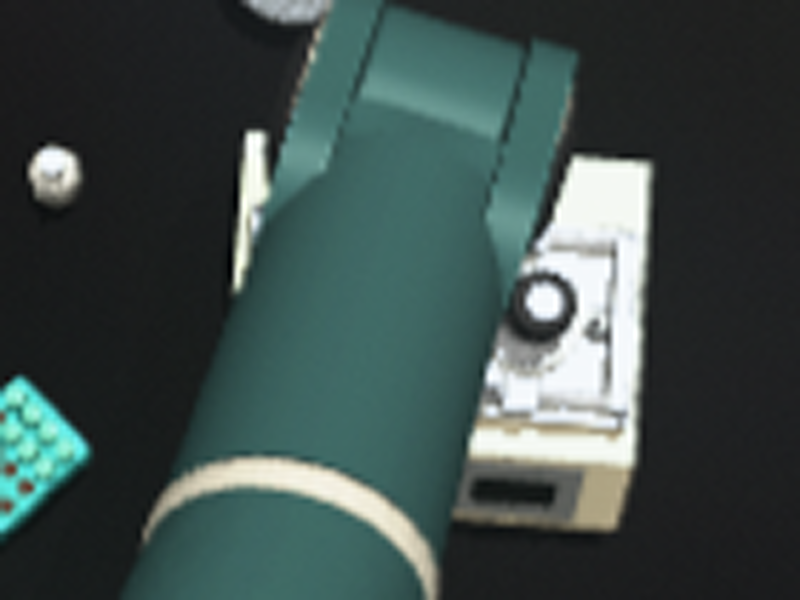

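Call:
apply_moves(rows=[[[0.4, 8, 0.4, 0, 0.5], [0.4, 18, 0.4, 0, 0.5], [0.4, 27, 0.4, 0, 0.5], [0.4, 35, 0.4, 0, 0.5], [0.4, 41, 0.4, 0, 0.5], [0.4, 46, 0.4, 0, 0.5], [0.4, 49, 0.4, 0, 0.5], [0.4, 49, 0.4, 0, 0.5]]])

```text
t: 8.15
eef_pos: [0.574, -0.0899, 0.1358]
tool_rot: [0.479, -0.519, 0.52, -0.479]
wrist_force: [0.9, 0.3, -1.6]
gripper_width: 0.718
```

```bash
python3 - <<'E'
from h import *
t=SO+.050*SY
go(t[0],t[1],.1245,-4.5);s=read_state();print(s["eef_pos"],s["wrist_force"])
n="scene"
p,d=snapshot(n);np.savez(f"pics/{n}5.npz",p=p,d=d)
def ov(p):
    S=8;c=cv2.resize(p[150:250,180:280],(600,600),interpolation=2);return c
c=ov(p)
# predicted outlines: rack bottom (as held), rails, fence top edge; with mean calibration and scene bias
def L(x,y,z): 
    q=SO+x*SX+y*SY+ SY*.0018+SX*.0005; return [q[0],q[1],z]
def draw(pts,col):
    uv=(proj(n,pts)-[180,150]+.5)*6-.5
    cv2.polylines(c,[uv.round().astype(np.int32)],False,col,1)
o=c.copy()
for sx in(-.0335,.0335): draw([L(sx,0,.103),L(sx,.1,.103)],(255,0,255))
draw([L(-.045,.105,.119),L(.045,.105,.119)],(255,0,255))
draw([L(-.052,-.005,.117),L(.052,-.005,.117)],(255,0,255))
draw([L(-.059,-.116,.097),L(.059,-.116,.097),L(.059,.116,.097),L(-.059,.116,.097),L(-.059,-.116,.097)],(0,0,255))
z=s["eef_pos"][2]-.027
draw([L(-.031,-.002,z),L(-.031,.102,z),L(.031,.102,z)],(0,255,0))
draw([L(-.031,-.002,z+.044),L(-.031,.102,z+.044),L(.031,.102,z+.044),L(.031,-.002,z+.044)],(0,255,0))
cv2.imwrite("pics/s5.png",np.hstack([c])[:,:,::-1]);cv2.imwrite("pics/s5o.png",o[:,:,::-1])
E
```

```text
shift [-0.3 11.3 -0.8] turn -0.1 curyaw -4.63 alt turn 179.9 down [ 0.0011 -0.0011 -1.    ] j7 0.262
[ 0.57403945 -0.08994816  0.13583338] [ 0.86999349  0.31268663 -1.57710418]
```

View pics/s5.png

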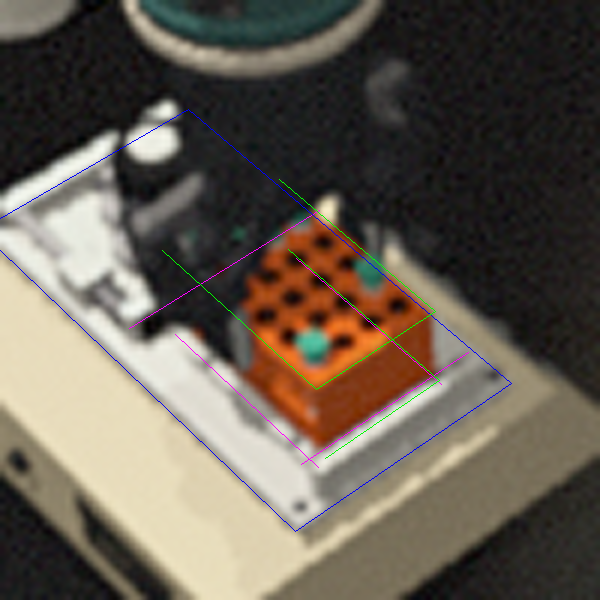

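View pics/s5o.png

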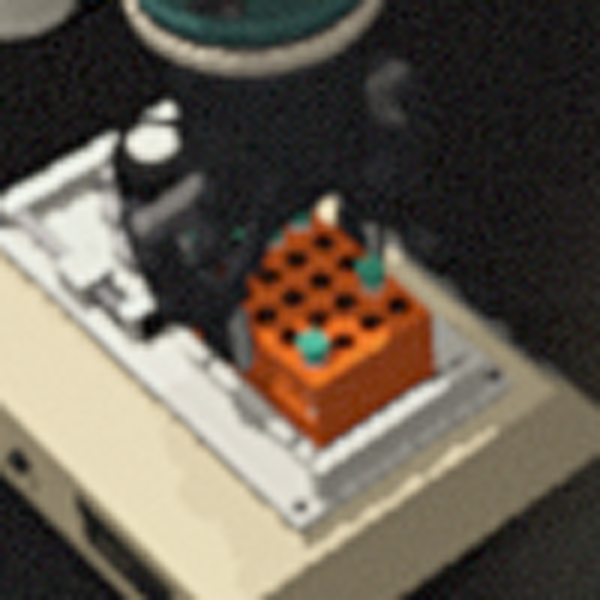

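Call:
apply_moves(rows=[[[-0.3, 2, -0.8, 0, 0.5], [-0.3, 3.5, -0.8, 0, 0.5], [-0.3, 5, -0.8, 0, 0.5], [-0.3, 6.5, -0.8, 0, 0.5], [-0.3, 8, -0.8, 0, 0.5], [-0.3, 8, -0.8, 0, 0.5]]])

```text
t: 8.95
eef_pos: [0.5733, -0.0896, 0.1279]
tool_rot: [0.479, -0.519, 0.52, -0.479]
wrist_force: [0.2, -0.4, -0.7]
gripper_width: 0.719
```

```bash
python3 - <<'E'
from h import *
t=SO+.050*SY
go(t[0],t[1],.1245,-4.5);s=read_state();print(s["eef_pos"],s["wrist_force"])
n="scene"
p,d=snapshot(n);np.savez(f"pics/{n}6.npz",p=p,d=d)
cv2.imwrite("pics/s6.png",cv2.resize(p[170:240,200:270],(600,600),interpolation=2)[:,:,::-1])
E
```

```text
shift [-0.   3.4  0. ] turn -0.1 curyaw -4.63 alt turn 179.9 down [ 0.0011 -0.0011 -1.    ] j7 0.266
[ 0.57330745 -0.08959229  0.12787278] [ 0.18900804 -0.4246277  -0.71288134]
```

View pics/s6.png

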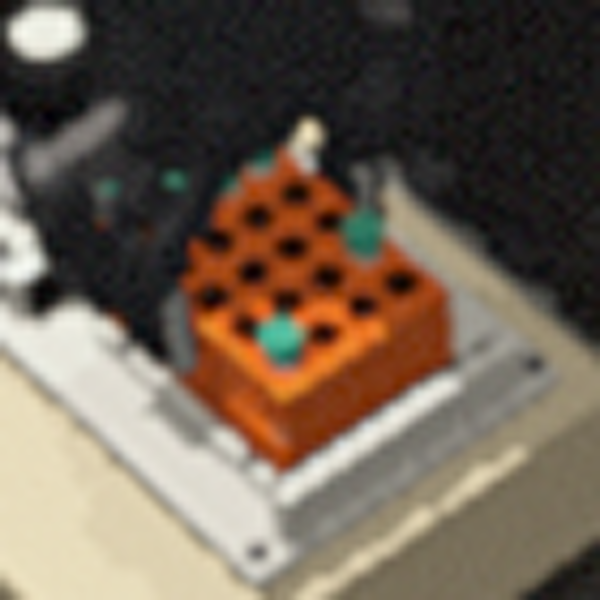

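Call:
apply_moves(rows=[[[0, 0.7, 0, 0, 0.5], [0, 1.5, 0, 0, 0.5], [0, 1.5, 0, 0, 0.5]]])

```text
t: 9.38
eef_pos: [0.5733, -0.0896, 0.1264]
tool_rot: [0.479, -0.519, 0.52, -0.479]
wrist_force: [-0.2, -0.4, -1.8]
gripper_width: 0.719
```

Call:
apply_moves(rows=[[[0, 0.5, 0, 0, 0.5], [0, 1, 0, 0, 0.5], [0, 1, 0, 0, 0.5]]])

```text
t: 9.75
eef_pos: [0.5733, -0.0896, 0.1254]
tool_rot: [0.479, -0.519, 0.52, -0.479]
wrist_force: [0.3, 0.4, -1.3]
gripper_width: 0.723
```

Call:
apply_moves(rows=[[[0, 0.5, 0, 0, 0.5], [0, 0.8, 0, 0, 0.5], [0, 0.8, 0, 0, 0.5]]])

```text
t: 10.12
eef_pos: [0.5733, -0.0896, 0.1245]
tool_rot: [0.479, -0.519, 0.52, -0.479]
wrist_force: [-0.4, 0.8, -1.0]
gripper_width: 0.715
```

Call:
apply_moves(rows=[[[0, 0.5, 0, 0, 0.5], [0, 0.8, 0, 0, 0.5], [0, 0.8, 0, 0, 0.5]]])

```text
t: 10.5
eef_pos: [0.5734, -0.0896, 0.1244]
tool_rot: [0.479, -0.519, 0.52, -0.48]
wrist_force: [-4.4, 1.4, 12.1]
gripper_width: 0.716
```

Call:
apply_moves(rows=[[[0, -0.3, 0, 0, 0.25], [0, -0.3, 0, 0, 0.2], [0, -0.3, 0, 0, 0.15], [0, -0.3, 0, 0, 0.05], [0, -0.3, 0, 0, 0], [0, -0.3, 0, 0, 0]]])

```text
t: 11.25
eef_pos: [0.5733, -0.0896, 0.1247]
tool_rot: [0.479, -0.519, 0.52, -0.48]
wrist_force: [-0.2, -0.2, -0.1]
gripper_width: 1.002
```

Call:
apply_moves(rows=[[[0, -5, 0, 0, 0], [0, -15, 0, 0, 0], [0, -30, 0, 0, 0], [0, -50, 0, 0, 0], [0, -75, 0, 0, 0], [0, -100, 0, 0, 0], [0, -120, 0, 0, 0], [0, -120, 0, 0, 0]]])

```text
t: 12.25
eef_pos: [0.5739, -0.0897, 0.2469]
tool_rot: [0.478, -0.519, 0.521, -0.48]
wrist_force: [-0.3, 0.8, -0.4]
gripper_width: 1.002
```

```bash
python3 - <<'E'
from h import *
k=SO-.052*SY; print(k)
go(k[0],k[1],.215,-4.5);s=read_state();print(s["t"],s["eef_pos"],s["wrist_force"],s["joint_pos"].round(2))
n="scene"
p,d=snapshot(n);np.savez(f"pics/{n}7.npz",p=p,d=d)
cv2.imwrite("pics/s7.png",cv2.resize(p[155:255,165:285],(720,600),interpolation=2)[:,:,::-1])
E
```

```text
[ 0.56532013 -0.1912397 ]
shift [101.9  31.9  -0.4] turn -0.1 curyaw -4.64 alt turn 179.9 down [ 4.5e-03 -7.0e-04 -1.0e+00] j7 0.196
12.25 [ 0.57385203 -0.0896858   0.24687726] [-0.28316434  0.83890003 -0.35366439] [-0.3   0.37  0.51  1.74 -0.2   1.08  0.2 ]
```

View pics/s7.png

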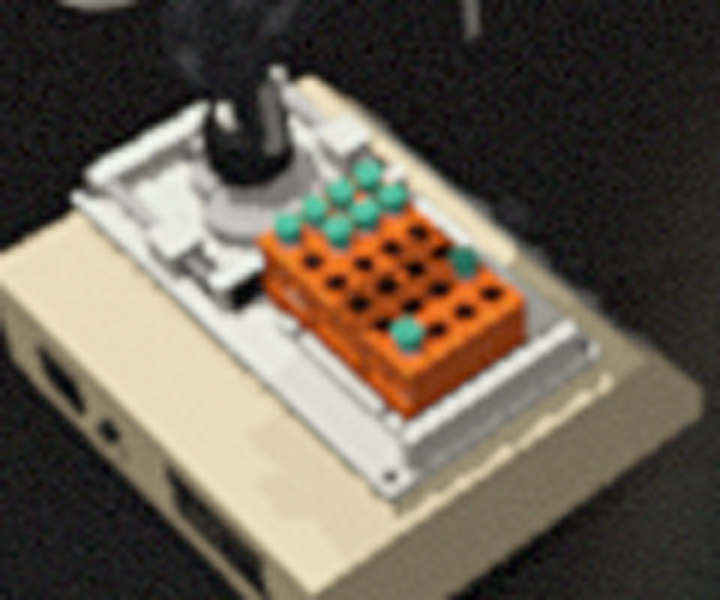

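Call:
apply_moves(rows=[[[12, 0, 0, -8, 0.4], [30, 0, 0, -16, 0.4], [52, 0, 0, -24, 0.4], [75, 0, 0, -32, 0.4], [92, 0, 0, -40, 0.4], [102, 0, 0, -45, 0.4], [102, 10, 0, -45, 0.4], [102, 10, 0, -45, 0.4]]])

```text
t: 13.3
eef_pos: [0.5647, -0.1904, 0.2343]
tool_rot: [-0.641, 0.297, -0.298, 0.642]
wrist_force: [-0.3, -0.3, 1.0]
gripper_width: 0.595
```

```bash
python3 - <<'E'
from h import *
k=SO-.052*SY
go(k[0],k[1],.138,40.5);s=read_state();print(s["t"],s["eef_pos"],s["wrist_force"],s["joint_pos"].round(2),s["gripper_width"])
for n in("scene","top"):
    p,d=snapshot(n);np.savez(f"pics/{n}8.npz",p=p,d=d)
    cv2.imwrite(f"pics/{n}8.png",p[:,:,::-1])
E
```

```text
shift [ 1.  96.3 -0.1] turn -0.2 curyaw 40.27 alt turn 179.8 down [ 7.e-04  1.e-04 -1.e+00] j7 1.118
13.3 [ 0.5646801  -0.19037584  0.23426045] [-0.3466672  -0.25222674  1.00997888] [-0.03  0.39  0.39  1.71 -0.17  1.07  1.12] 0.595474439849851
```

View pics/scene8.png

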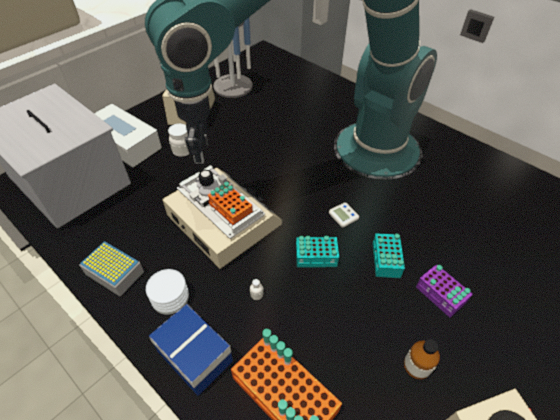

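Call:
apply_moves(rows=[[[1, 12, 0, 0, 0.4], [1, 28, 0, 0, 0.4], [1, 42, 0, 0, 0.4], [1, 55, 0, 0, 0.4], [1, 55, 0, 0, 0.4]]])

```text
t: 14.02
eef_pos: [0.5655, -0.1911, 0.1791]
tool_rot: [-0.642, 0.297, -0.297, 0.642]
wrist_force: [0.0, -0.4, 0.3]
gripper_width: 0.598
```

```bash
python3 - <<'E'
from h import *
k=SO-.052*SY
go(k[0],k[1],.138,40.5)
for n in("scene","top"):
    p,d=snapshot(n);np.savez(f"pics/{n}9.npz",p=p,d=d)
    uv=proj(n,[k[0],k[1],.155])[0].astype(int)
    c=p[uv[1]-40:uv[1]+40,uv[0]-40:uv[0]+40]
    cv2.imwrite(f"pics/{n}9.png",cv2.resize(c,(600,600),interpolation=2)[:,:,::-1])
E
```

```text
shift [ 0.  41.1 -0.2] turn -0.2 curyaw 40.33 alt turn 179.8 down [ 3.e-04 -0.e+00 -1.e+00] j7 1.143
```

View pics/scene9.png

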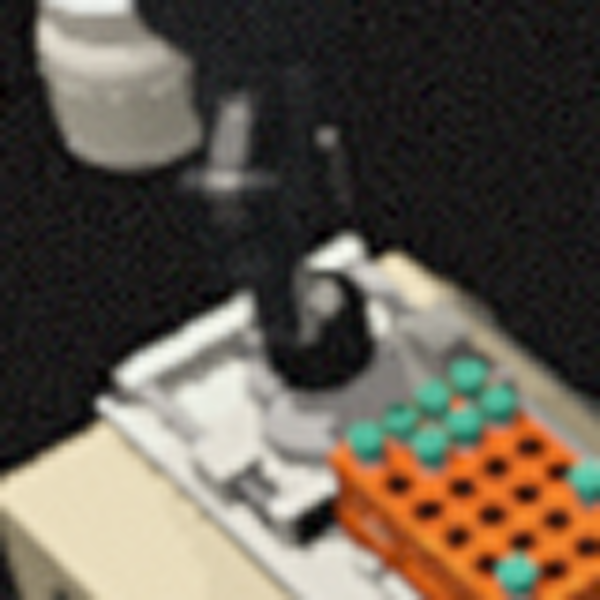

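View pics/top9.png

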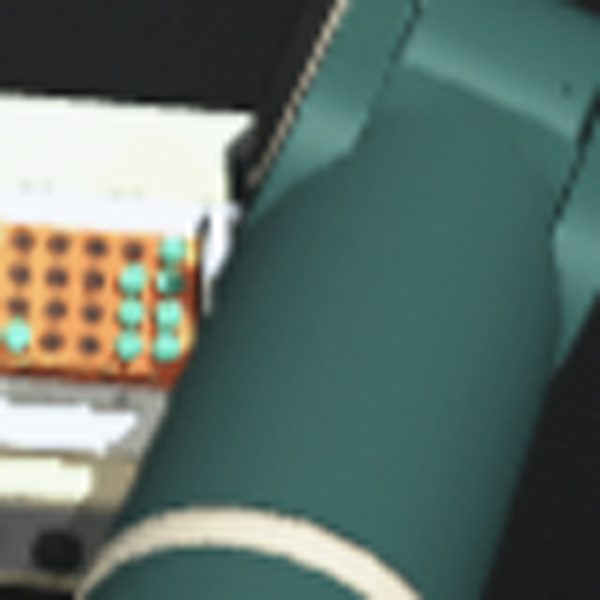

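Looks aligned above the knob. I'll lower slowly.

Call:
apply_moves(rows=[[[0, 6, 0, 0, 0.4], [0, 12, 0, 0, 0.4], [0, 18, 0, 0, 0.4], [0, 18, 0, 0, 0.4]]])

```text
t: 14.62
eef_pos: [0.5658, -0.1913, 0.1618]
tool_rot: [-0.642, 0.297, -0.297, 0.642]
wrist_force: [-0.3, -0.0, 0.4]
gripper_width: 0.601
```

Call:
apply_moves(rows=[[[0, 7, 0, 0, 0.4], [0, 14, 0, 0, 0.4], [0, 20, 0, 0, 0.4], [0, 22, 0, 0, 0.4], [0, 22, 0, 0, 0.4]]])

```text
t: 15.25
eef_pos: [0.5659, -0.1913, 0.1398]
tool_rot: [-0.642, 0.297, -0.297, 0.642]
wrist_force: [-0.4, 0.1, -0.4]
gripper_width: 0.601
```

Call:
apply_moves(rows=[[[0, 0, 0, 0, 0.48], [0, 0, 0, 0, 0.52], [0, 0, 0, 0, 0.56], [0, 0, 0, 0, 0.65], [0, 0, 0, 0, 0.75], [0, 0, 0, 0, 0.75]]], newtons=30)

```text
t: 16.0
eef_pos: [0.5646, -0.1929, 0.1402]
tool_rot: [0.642, -0.297, 0.298, -0.641]
wrist_force: [-11.2, -5.5, 11.4]
gripper_width: 0.431
```

```bash
python3 - <<'E'
from h import *
k=SO-.052*SY
go(k[0],k[1],.138,40.5);s=read_state();print(s)
E
```

```text
shift [-0.8  2.2  1.6] turn -0.3 curyaw 40.23 alt turn 179.7 down [-4.0e-04 -1.4e-03 -1.0e+00] j7 1.161
{'t': 16.0, 'joint_pos': array([ 0.00360263,  0.50653399,  0.35781941,  1.78673133, -0.21900646,
        0.88741459,  1.16139021]), 'dq': array([ 2.03908006e-04, -2.84970633e-03, -7.69167453e-05, -5.48860700e-04,
        7.73275168e-04,  2.97282894e-05,  3.41681389e-04]), 'joint_torque': array([-5.50613791e+00, -8.00865841e+01,  2.96702608e+00, -3.89796817e+01,
       -2.47338496e+00, -2.40424678e+00, -4.93896878e-03]), 'eef_pos': array([ 0.5646297 , -0.19286594,  0.14019637]), 'tool_rot': array([ 0.64196971, -0.2974677 ,  0.29761898, -0.64094524]), 'wrist_force': array([-11.17492675,  -5.5157633 ,  11.41293181]), 'ft_torque': array([-1.31936609,  2.5602757 , -0.01834529]), 'gripper_width': 0.4308960044110891}
```

Call:
apply_moves(rows=[[[0, 0, -0.5, 0, 0.75], [0, 0, -0.5, 0, 0.75]]])

```text
t: 16.25
eef_pos: [0.5644, -0.193, 0.1403]
tool_rot: [0.642, -0.297, 0.298, -0.641]
wrist_force: [0.1, 0.7, 2.2]
gripper_width: 0.434
```

```bash
python3 - <<'E'
from h import *
k=SO-.052*SY
go(k[0],k[1],.138,40.5);s=read_state();print(s["eef_pos"],s["wrist_force"],s["ft_torque"])
E
```

```text
shift [-0.8  2.3  1.8] turn -0.3 curyaw 40.24 alt turn 179.7 down [-0.     -0.0013 -1.    ] j7 1.162
[ 0.56440993 -0.19301837  0.14031898] [0.10753699 0.70457656 2.21910594] [ 0.1816547   0.12798462 -0.10444165]
```

Call:
apply_moves(rows=[[[0, 0, 0, 5, 0.75], [0, 0, 0, 10, 0.75], [0, 0, 0, 15, 0.75], [0, 0, 0, 20, 0.75], [0, 0, 0, 25, 0.75], [0, 0, 0, 25, 0.75]]])

```text
t: 17.0
eef_pos: [0.5638, -0.1934, 0.1403]
tool_rot: [0.562, -0.43, 0.43, -0.561]
wrist_force: [-5.9, 0.1, 3.8]
gripper_width: 0.435
```

```bash
cat > m.py <<'E'
from h import *
import sys
k=SO-.052*SY
s=read_state();go(k[0],k[1],.138,40.5,s);print(s["t"],s["eef_pos"].round(4),s["wrist_force"].round(1),s["ft_torque"].round(3),s["gripper_width"].round(3))
if len(sys.argv)>1:
    n="scene";p,d=snapshot(n);np.savez(f"pics/{sys.argv[1]}.npz",p=p,d=d)
    cv2.imwrite(f"pics/{sys.argv[1]}.png",cv2.resize(p[155:235,165:265],(750,600),interpolation=2)[:,:,::-1])
E
python3 m.py a1
```

```text
shift [-1.7  2.3  2.1] turn -25.4 curyaw 15.14 alt turn 154.6 down [-0.0013 -0.0016 -1.    ] j7 0.781Traceback (most recent call last):
  File "m.py", line 4, in <module>
    s=read_state();go(k[0],k[1],.138,40.5,s);print(s["t"],s["eef_pos"].round(4),s["wrist_force"].round(1),s["ft_torque"].round(3),s["gripper_width"].round(3))
                                                                                                                                  ^^^^^^^^^^^^^^^^^^^^^^^^
AttributeError: 'float' object has no attribute 'round'
```

```bash
sed -i 's/s\["gripper_width"\].round(3)/s["gripper_width"]/' m.py; python3 m.py a1
```

```text
shift [-1.7  2.3  2.1] turn -25.4 curyaw 15.14 alt turn 154.6 down [-0.0013 -0.0016 -1.    ] j7 0.781
17.0 [ 0.5638 -0.1934  0.1403] [-5.9  0.1  3.8] [-0.298  1.262 -0.059] 0.43509631178457064
```

View pics/a1.png

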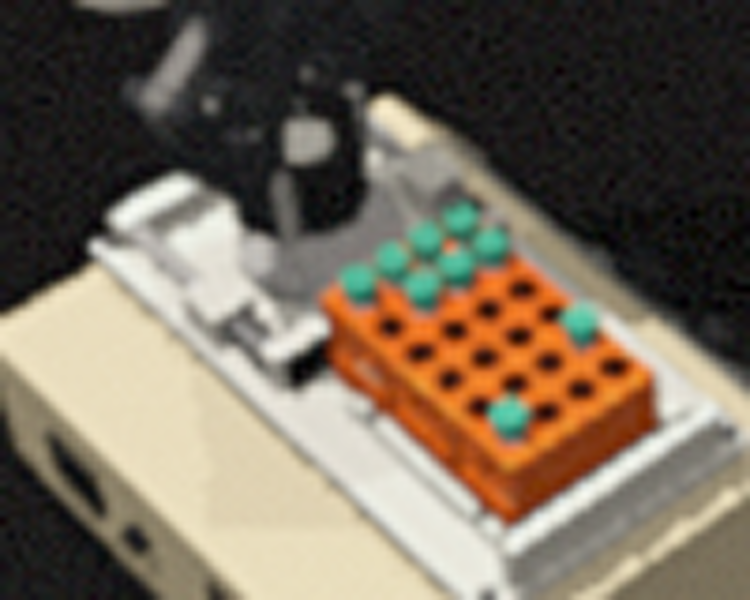

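Call:
apply_moves(rows=[[[0, 0, -0.5, 5, 0.75], [0, 0, -0.5, 10, 0.75], [0, 0, -0.5, 10, 0.75]]])

```text
t: 17.42
eef_pos: [0.5633, -0.1935, 0.1403]
tool_rot: [0.523, -0.477, 0.477, -0.522]
wrist_force: [-1.3, -0.2, 2.0]
gripper_width: 0.433
```

```bash
python3 m.py
```

```text
shift [-2.   2.3  2.2] turn -35.3 curyaw 5.23 alt turn 144.7 down [-0.0014 -0.0018 -1.    ] j7 0.631
17.425 [ 0.5633 -0.1935  0.1403] [-1.3 -0.2  2. ] [-0.055  0.177 -0.045] 0.43305613354553674
```

Call:
apply_moves(rows=[[[0, 0, 0, 4, 0.75], [0, 0, 0, 8, 0.75], [0, 0, 0, 8, 0.75]]])

```text
t: 17.8
eef_pos: [0.5632, -0.1935, 0.1403]
tool_rot: [0.489, -0.511, 0.511, -0.487]
wrist_force: [-5.0, 0.0, 2.8]
gripper_width: 0.435
```

```bash
python3 m.py
```

```text
shift [-2.3  2.3  2.1] turn -43.1 curyaw -2.64 alt turn 136.9 down [-0.0018 -0.0019 -1.    ] j7 0.512
17.8 [ 0.5632 -0.1935  0.1403] [-5.   0.   2.8] [-0.039  0.834 -0.106] 0.43509680085625735
```

Call:
apply_moves(rows=[[[0, 0, 0, 4, 0.75], [0, 0, 0, 8, 0.75], [0, 0, 0, 8, 0.75]]])

```text
t: 18.18
eef_pos: [0.5629, -0.1934, 0.1403]
tool_rot: [-0.453, 0.544, -0.544, 0.451]
wrist_force: [-5.8, 0.4, 4.5]
gripper_width: 0.436
```

```bash
python3 m.py a2
```

```text
shift [-2.6  2.3  2. ] turn -51.0 curyaw -10.53 alt turn 129.0 down [-0.0025 -0.0017 -1.    ] j7 0.393
18.175 [ 0.5629 -0.1934  0.1403] [-5.8  0.4  4.5] [ 0.127  0.916 -0.295] 0.4360665019552436
```

View pics/a2.png

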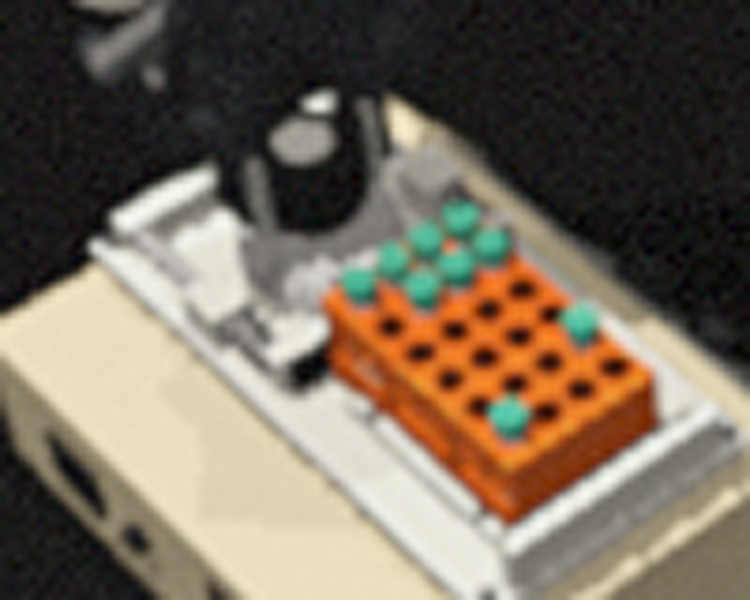

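Call:
apply_moves(rows=[[[0, 0, -0.3, 2, 0.75], [0, 0, -0.3, 4, 0.75], [0, 0, -0.3, 4, 0.75]]])

```text
t: 18.6
eef_pos: [0.5626, -0.1935, 0.1403]
tool_rot: [0.434, -0.559, 0.559, -0.432]
wrist_force: [-1.0, -0.5, 0.6]
gripper_width: 0.429
```

```bash
python3 m.py
```

```text
shift [-2.8  2.3  2. ] turn -55.0 curyaw -14.5 alt turn 125.0 down [-0.0023 -0.0019 -1.    ] j7 0.334
18.6 [ 0.5626 -0.1935  0.1403] [-1.  -0.5  0.6] [-0.059  0.192 -0.262] 0.4291494087721198
```

Call:
apply_moves(rows=[[[0, 0, -0.3, 2, 0.75], [0, 0, -0.3, 4, 0.75], [0, 0, -0.3, 4, 0.75]]])

```text
t: 18.98
eef_pos: [0.5625, -0.1934, 0.1404]
tool_rot: [0.414, -0.574, 0.574, -0.412]
wrist_force: [0.8, -1.8, 0.2]
gripper_width: 0.434
```

```bash
python3 m.py a3
```

```text
shift [-2.9  2.4  2. ] turn -59.0 curyaw -18.54 alt turn 121.0 down [-0.002  -0.0021 -1.    ] j7 0.273
18.975 [ 0.5625 -0.1934  0.1404] [ 0.8 -1.8  0.2] [-0.421 -0.337 -0.166] 0.4336513741611737
```

View pics/a3.png

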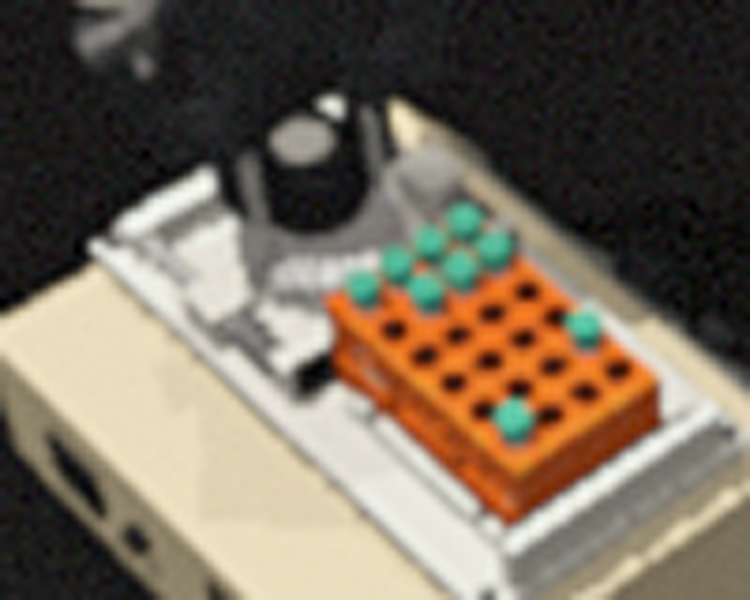

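Call:
apply_moves(rows=[[[0, 0, 0, 2, 0.75], [0, 0, 0, 4, 0.75], [0, 0, 0, 4, 0.75]]])

```text
t: 19.4
eef_pos: [0.5624, -0.1934, 0.1404]
tool_rot: [0.394, -0.588, 0.588, -0.392]
wrist_force: [-1.4, -2.0, 0.7]
gripper_width: 0.435
```

```bash
python3 m.py a4
```

```text
shift [-3.1  2.3  1.9] turn -63.0 curyaw -22.55 alt turn 117.0 down [-0.0023 -0.0022 -1.    ] j7 0.213
19.4 [ 0.5624 -0.1934  0.1404] [-1.4 -2.   0.7] [-0.254  0.079 -0.033] 0.43504202653197427
```

View pics/a4.png

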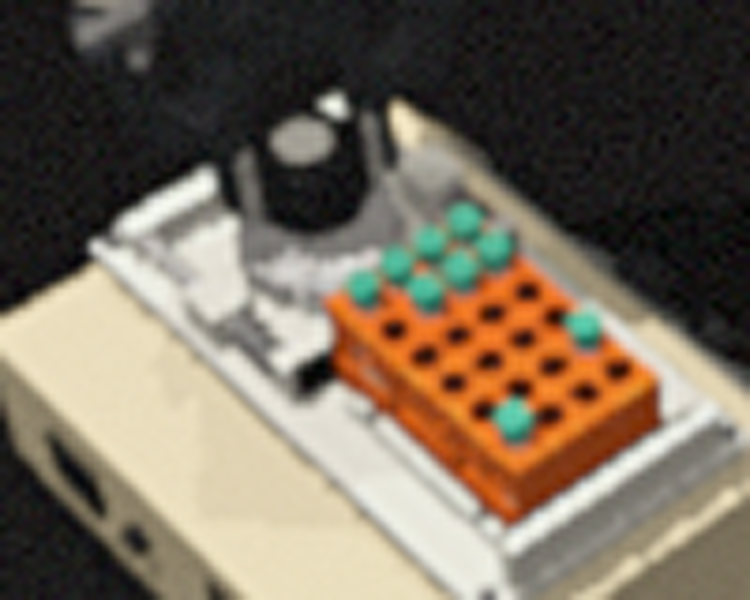

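```bash
python3 - <<'E'
from h import *
A={k:np.load(f"pics/{k}.npz") for k in("a1","a2","a3","a4")}
c=get_calibration("scene")
k0=np.array([*(SO+.05*SY),.141]);u0,u1=proj("scene",[k0,k0+[*(.01*SY),0]]);dv=(u1-u0)/10;print("px per mm y",dv)
def sh(a,b,box):
    x,y,w,h=box;g=[cv2.cvtColor(A[i]["p"],cv2.COLOR_RGB2GRAY)[y:y+h,x:x+w].astype(np.float32) for i in(a,b)]
    W=np.eye(2,3,dtype=np.float32)
    cc,W=cv2.findTransformECC(g[0],g[1],W,cv2.MOTION_TRANSLATION,(3,200,1e-6),None,3)
    return W[:,2],cc
for nm,bx in(("rack",(212,190,36,32)),("jawcorner",(196,197,12,12)),("fixed",(225,225,40,10))):
    for b in("a2","a3","a4"):
        t,cc=sh("a1",b,bx);print(nm,b,t.round(2),round(cc,3),"mm y",round(float(t@dv/(dv@dv)),2))
for k in A:
    W=cloud("scene",A[k]["d"]);q=W.reshape(-1,3);q=q[~np.isnan(q[:,0])]
    L=np.c_[(q[:,:2]-SO)@np.c_[SX,SY]*1000,q[:,2]*1000]
    r=L[(abs(L[:,2]-141)<4)&(abs(L[:,0])<40)&(L[:,1]>-8)&(L[:,1]<118)]
    j=L[(abs(L[:,2]-117)<4)&(L[:,0]>-54)&(L[:,0]<-36)&(L[:,1]>-30)&(L[:,1]<12)]
    print(k,"rack y",np.percentile(r[:,1],[2,98]).round(1),"x",np.percentile(r[:,0],[2,98]).round(1),"jaw y",np.percentile(j[:,1],[10,50,95]).round(1))
E
```

```text
px per mm y [0.24757317 0.21732015]
rack a2 [0.   0.02] 0.999 mm y 0.03
rack a3 [0.44 0.37] 0.917 mm y 1.74
rack a4 [0.43 0.34] 0.918 mm y 1.65
jawcorner a2 [0.52 0.39] 0.861 mm y 1.97
jawcorner a3 [1.2  1.18] 0.9 mm y 5.1
jawcorner a4 [1.2  1.19] 0.901 mm y 5.13
fixed a2 [ 0.01 -0.01] 1.0 mm y 0.01
fixed a3 [-0.    0.01] 1.0 mm y 0.02
fixed a4 [-0.  0.] 1.0 mm y 0.01
a1 rack y [  8.9 103.3] x [-27.5  32.6] jaw y [-15.8 -11.3  -4.7]
a2 rack y [  8.6 103.3] x [-27.5  32.6] jaw y [-16.   -9.   -5.3]
a3 rack y [  9.9 105.2] x [-28.3  32.3] jaw y [-11.   -6.4   0.8]
a4 rack y [  9.1 105. ] x [-28.2  32.3] jaw y [-18.   -6.7  -0.6]
```

Call:
apply_moves(rows=[[[0, 0, 0, 0, 0.55], [0, 0, 0, 0, 0.45], [0, 0, 0, 0, 0.35], [0, 0, 0, 0, 0.35], [0, 0, 0, 0, 0.35]]])

```text
t: 20.08
eef_pos: [0.5624, -0.1934, 0.1404]
tool_rot: [0.394, -0.588, 0.588, -0.392]
wrist_force: [-0.1, -0.3, -1.1]
gripper_width: 0.652
```

```bash
python3 m.py a5
```

```text
shift [-3.1  2.4  1.8] turn -63.0 curyaw -22.5 alt turn 117.0 down [-0.0022 -0.0022 -1.    ] j7 0.214
20.075 [ 0.5624 -0.1934  0.1404] [-0.1 -0.3 -1.1] [-0.001 -0.025 -0.03 ] 0.6520555569680783
```

Call:
apply_moves(rows=[[[0, -5, 0, 0, 0.35], [0, -15, 0, 0, 0.35], [0, -30, 0, 0, 0.35], [0, -50, 0, 0, 0.35], [0, -75, 0, 0, 0.35], [0, -100, 0, 0, 0.35], [0, -120, 0, 0, 0.35], [0, -130, 0, 0, 0.35]]])

```text
t: 21.12
eef_pos: [0.5629, -0.1933, 0.2724]
tool_rot: [0.393, -0.587, 0.589, -0.392]
wrist_force: [0.7, -0.6, 0.0]
gripper_width: 0.655
```

Call:
apply_moves(rows=[[[15, -5, 0, 0, 0.35], [30, -10, -30, 0, 0.35], [30, -10, -70, 0, 0.35], [30, -10, -110, 0, 0.35], [30, -10, -150, 0, 0.35], [30, -10, -170, 0, 0.35], [30, -10, -170, 0, 0.35]]])

```text
t: 22.0
eef_pos: [0.3933, -0.1561, 0.2824]
tool_rot: [0.393, -0.588, 0.588, -0.393]
wrist_force: [0.8, -0.4, 0.1]
gripper_width: 0.653
```

```bash
python3 m.py a6; python3 - <<'E'
from h import *
p,d=snapshot("top");np.savez("pics/t6.npz",p=p,d=d);cv2.imwrite("pics/t6.png",p[:,:,::-1])
p=np.load("pics/a6.npz")["p"];cv2.imwrite("pics/s6f.png",p[:,:,::-1])
E
```

```text
shift [-33.5 144.5 172.3] turn -63.0 curyaw -22.51 alt turn 117.0 down [ 3.e-04 -8.e-04 -1.e+00] j7 -0.092
22.0 [ 0.3933 -0.1561  0.2824] [ 0.8 -0.4  0.1] [ 0.043 -0.009 -0.015] 0.6525240601164946
```

View pics/a6.png

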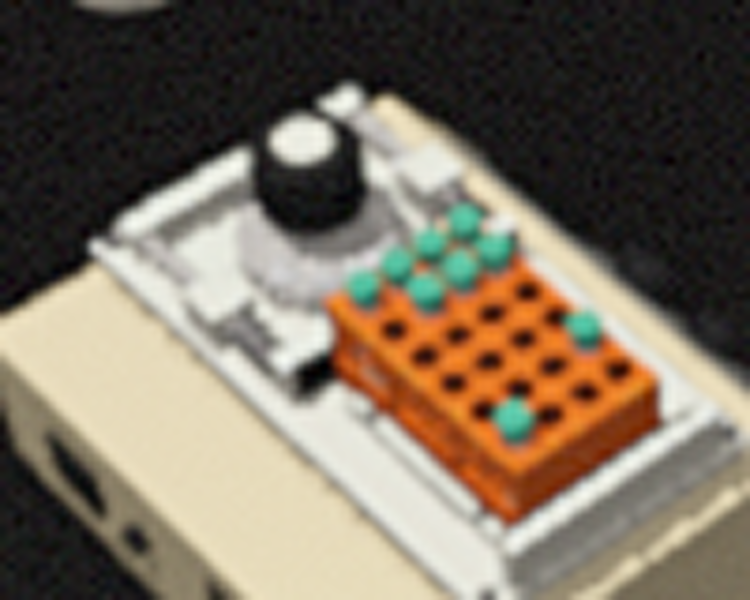

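View pics/s6f.png

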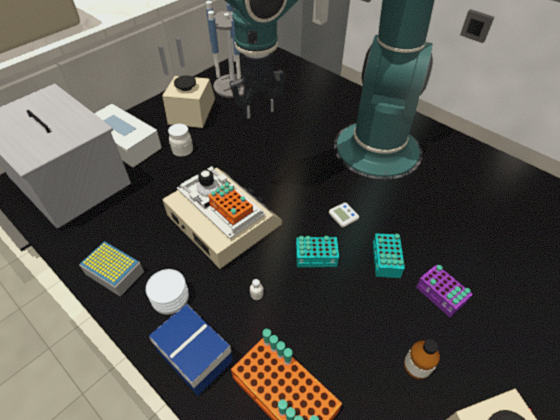

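View pics/t6.png

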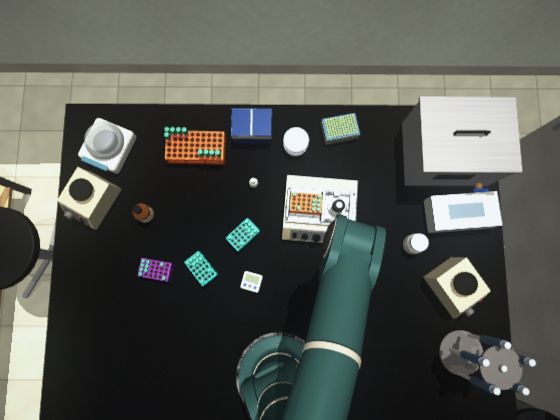

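```bash
python3 - <<'E'
from h import *
for n,fs in(("scene",("scene0","a6")),("top",("top0","t6"))):
  for f in fs:
    W=cloud(n,np.load(f"pics/{f}.npz")["d"]);q=W.reshape(-1,3);q=q[~np.isnan(q[:,0])]
    L=np.c_[(q[:,:2]-SO)@np.c_[SX,SY]*1000,q[:,2]*1000]
    y=L[(L[:,2]>105)&(L[:,2]<122)&(abs(L[:,0])<50)&(L[:,1]>-125)&(L[:,1]<-90)]
    r=L[(abs(L[:,2]-141)<4)&(abs(L[:,0])<40)&(L[:,1]>-8)&(L[:,1]<118)]
    print(f,"yoke",np.percentile(y[:,1],[2,20,50]).round(1),len(y), "rack",np.percentile(r[:,1],[1,99]).round(1) if len(r)>20 else None, np.percentile(r[:,2],50).round(1) if len(r)>20 else "")
E
```

```text
scene0 yoke [-108.  -105.5 -100.6] 111 rack None 
a6 yoke [-103.3 -100.8  -95.6] 91 rack [  4.8 106.3] 140.7
top0 yoke [-110.9 -107.9 -104.5] 121 rack None 
t6 yoke [-105.1 -103.3  -99.6] 89 rack [  0.2 101.8] 141.7
```

```bash
python3 -c "
from cell import *
print(finish_job())"
```

```text
the job is handed in; nothing more can be done
None
```

The small orange rack is standing upright between the shaker's rails, clamped against the fence, and the job is handed in at about 22 s. `finish_job` gave no verdict.

- **Placing:** I gripped the rack across its width and lowered it slowly. It touched the platform at about 12 N; I had been aiming for a lighter touch. I let go with it about 3 mm short of the fence.
- **Locking:** I turned the knob about 63° clockwise. The torque showed the cam's pull (about 0.3 N m) and then fell to near zero, so the roller is in the notch. I stopped there, let go and moved the arm clear.
- **Last checks:**
  - The jaw's yoke had moved about 5 mm (expected about 6 mm).
  - The jaw and rack had both stopped moving by the end of the turn. The jaw had pushed the rack about 2 mm towards the fence.
  - The rack's top is at 141 mm, which matches it standing flat.
  - The other things on the bench look undisturbed in the last pictures.
- **What disagreed:** The two cameras differ by about 3–4 mm along the shaker's y, so the gap at the fence is only known to about 2 mm. I judged that the rack is home from its motion and the knob torque.
- **Gripping the knob:** It was about 2 mm off from where I had measured it. Closing on it pulled the arm sideways with about 12 N until I corrected the position.

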